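Load and close the bur canister, then take off its outer cover

ROBOT

A 7-joint arm with a two-finger parallel gripper is mounted at the origin on a cart in front of the work surface, level with it; the furniture and walls round the work are solid. World frame = base frame: x ahead of the robot, y to its left, z up, the work surface at z = 0. Lengths are in m, angles in rad, forces in N, time in s.
With the tool pointing down it reaches from about 0.425 to 0.95 m from the base axis. Payload 16.7 kg.
Tool frame: the origin (TCP) lies between the finger pads; the fingertips stand 22 mm ahead of it and the grasp point (between the pads) lies 3 mm ahead of it (arm.finger_overhang is the distance from the TCP to the fingertips, in m); z points along the fingers, y is the line along which they close (so a half turn about z gives the same grasp; the last joint's range is limited). The gripper opens to 94 mm and grips with 3 to 60 N. Pads are 16 mm wide; open, the fingers measure 119 mm over their backs; the gripper's body (75 mm by 177 mm) begins 78 mm behind the grasp point.
Start: joints at [-1.31, 0.426, 0.074, 1.606, -0.034, 1.111, -0.067], TCP at [0.27, 0.619, 0.227] pointing down, gripper open.
Joint ranges: [-2.85, 2.85], [-0.5, 2.14], [-1.23, 1.37], [0.21, 2.46], [-1.02, 4.16], [0.16, 2.05], [-2.73, 2.73]. Speed limits (rad/s): [1.89, 1.89, 2.39, 2.39, 3.01, 3.01, 3.01].

INTERFACE

Orientations are given as a rotation vector (axis times angle).
In Python, from workcell import arm gives the robot as it stands.
- The arm moves only by the shell command python3 -m pendant 'ROWS' [FORCE]. ROWS is JSON, a list of rows, each an object of numbers: "rx", "ry", "rz": the turn, a rotation vector about the tool's x, y, z each as a share of 180 degrees, from -1 to 1; "dx", "dy", "dz": the shift along the tool's x, y, z each as a share of 200 mm, from -1 to 1; "grip": the finger opening in mm, from 0 to 94. A call has 1 to 5 rows; each row is the pose to reach, as a shift and turn from the pose commanded when the call began, along the tool's axes at that moment, turning the shorter way round; what a row does not reach only later rows make up. A row lasts 1/12 s, in which the tool goes at most 41.7 mm and 7.16 degrees, less where a joint would pass 70% of its speed; a pose out of reach is approached as far as the arm can. A call with a number of a shift or a turn outside -1 to 1 is refused whole. A call with a gripper value outside its range is refused whole. The fingers move at their own pace and stop on an object; FORCE is the grip in N (left out, the last holds). Time passes only in rows, so rows that repeat a pose let the fingers close. It gives the time, the measured TCP pose, the force, the opening and the grip force at its end, in the units of the state.
- arm.state(): the state, without advancing time (a new reading comes with each control period).
- arm.camera(name): name is "side" or "top"; returns a dict with "frame" (400x640x3 uint8, red, green, blue), "mtx" (3x3 intrinsics, pixels), "camera_from_world" (4x4, takes a point from world to camera coordinates). Camera axes: x right, y up, looking along -z (the intrinsics and any distortion apply to the point x, -y, -z); pixel columns grow to the right and rows downward; lengths in m; the calibration is good to about 2 mm. A picture is of the moment at which its call begins. There is no depth.
- arm.hand_in(): hands the job in; it is judged then, once.
Trained networks look in a picture, given as the dict that the camera call returned (one of the last four; its "shot" number tells which), for a name from the list of things; names that differ only in an ending like _2 or _b are one class to them, and where a whole thing is asked for, a point or a joint stands for the part that bears it (a point fixed in the world has none). Each returns a list of dicts, best first, with "confidence" (0 to 1); they miss things now and then, are a little off and sometimes report something else, mostly with a low value. They report only what shows in the picture. A call takes as long as a camera call.
- arm.boxes_of(picture, target): "position" ([x, y, z] in m, in world coordinates, good to about 4 mm: the middle of the surface that is visible of it).
- arm.tip_of(picture, target): "position" ([x, y, z] in m, in world coordinates, good to about 4 mm: a listed point, or the origin of a listed thing).
The state is a dict: "time": time; "joints": joint angles; "qvel": joint speeds; "effort": joint torques, N m; "eef_pos": TCP position; "tcp_rot": TCP orientation; "force": force on the tool from outside, world axes, zero at the start; "moment": the same for the moment, N m; "width": finger opening in m; "grasp_force": force on a finger pad.
Only numpy, scipy, OpenCV 4.12 (cv2) and the standard library are available. Lean on these libraries where they do the work, as an engineer would, in place of code of your own. Each camera call takes 0.05 s, during which the arm holds its last target. There are 200 camera calls.

TASK

Drop the bur tube with the orange stopper into the open steel canister, then carry the nested pair of lids together by the black knob of the inner lid, lower them gently onto the canister until the inner lid is fully seated, and let go. Then take the blue outer cover by its neck and lift it alone about 15 cm straight up, leaving the inner lid seated and undisturbed on the canister, and finish while still holding the cover there, level and still. Leave the canister standing where it is and do not disturb the green-stoppered tube, the specimen jar or the marker.

Things in the scene. Friction and masses are not known exactly. Their poses are not given: they have to be found in the camera images.
- canister: Open round steel canister, loose, about 0.5 kg, 60 mm high, 100 mm across the rim, 96 mm below it; mouth 94 mm across (90 mm below the rim), inner floor 10 mm above the underside. Origin: centre of its underside; z up. It must stay upright where it stands (within 30 mm). It and the nested lids trade places from start to start.
- lid_inner: Inner lid, 0.15 kg, standing on the table under the blue cover. Going up from its origin (centre of its underside, z up): tapered plug to 10 mm (82 mm across at the bottom, then 89), aluminium disc 106 mm across to 15 mm, black central knob to 68 mm. Seated, the plug is in the canister's mouth, the disc lies on the rim, and the origin is 50 mm above the canister's origin.
- knob_top (a point): Centre of the top of the inner lid's round black knob: 18 mm across, upright, 68 mm above the inner lid's origin. It stands out 24 mm above the cover's neck, through it; lifted by this part, the inner lid carries the cover along, since the cover rests loosely on the disc.
- lid_cover: Blue outer cover, 0.12 kg, loose on the inner lid's disc: plate 121 mm across, 3 mm thick, skirt from its edge to 11 mm below, central neck above it (see neck_top). Origin: centre of the plate's underside; z up. Nested, its origin is 15 mm above the inner lid's origin, up to 4 mm off centre, and the knob's top is 53 mm above the cover's origin.
- neck_top (a point): Centre of the top of the cover's round neck: 40 mm across outside, standing 26 mm above the plate's top (29 mm above the cover's origin), with a 30 mm hole right through in which the knob stands. Grasp it from outside, from above, the knob between the fingers; lifted, it slides off the knob with 6 mm clearance all round when centred.
- bur_tube_2: Clear bur tube with the ORANGE stopper, lying flat on the table: 76 mm long, 13 mm wide, 11 mm high, about 13 g. Origin: middle of its underside; its length runs along its own y. This one goes into the canister. It and the green-stoppered tube trade places from start to start.
- bur_tube_1: The same tube but with a GREEN stopper: a bystander, leave it alone (must not move 30 mm). Origin and axes as for the orange one.
- specimen_jar: Specimen jar with red screw cap, 40 mm across, 52 mm high: a bystander. Origin: centre of its underside.
- skin_marker: Pen-like marker with blue cap, 135 x 10 x 12 mm, lying along its own y: a bystander. Origin: middle of its underside.

How it is judged:
By the outcome, as a careful person would: the job done as asked, in the order asked, and still so for the second after the job is handed in, while the arm keeps its last pose, push and grip.
It also fails if it takes over 54 s, if anything falls off the work surface, if the arm or the gripper's body presses on something with over 40 N, if the wrist force passes 120 N, or if a joint passes its speed limit or range.

## Working session

There is one attempt and no reset: what is moved stays moved. The work goes in short steps, Python scripts to look and compute and a shell command to move; the robot and the scene stay as the last step left them, time stands still between calls to the robot, and variables do not carry over. Pictures are saved under pics/ and viewed, at most 10 in all, crops included, and the job is handed in when it is done.

```bash
mkdir -p pics; ls; cat > h.py <<'E'
import numpy as np,cv2
from workcell import arm
from scipy.spatial.transform import Rotation as R
def save(n,p): cv2.imwrite('pics/'+n,p['frame'][:,:,::-1])
def proj(p,X):
    c=p['camera_from_world']@np.append(X,1); u=p['mtx']@np.array([c[0],-c[1],-c[2]]); return u[:2]/u[2]
def ray(p,uv,z):
    "pixel -> world point at height z"
    T=np.linalg.inv(p['camera_from_world']); d=np.linalg.inv(p['mtx'])@np.array([uv[0],uv[1],1]); d=T[:3,:3]@np.array([d[0],-d[1],-d[2]]); o=T[:3,3]
    return o+d*(z-o[2])/d[2]
def go(X,yaw=None):
    "shares for the shift to world X from current; yaw of tool y"
    s=arm.state(); Rm=R.from_rotvec(s['tcp_rot']); d=Rm.inv().apply(np.array(X)-s['eef_pos'])/0.2
    y=Rm.as_matrix()[:,1]; print('shift',d.round(4),'tool y yaw deg',np.degrees(np.arctan2(y[1],y[0])).round(2),'tool z',Rm.as_matrix()[:,2].round(4))
E
python3 - <<'E'
from h import *
s=arm.state(); print(s)
for c in('top','side'):
    p=arm.camera(c); save(c+'0.png',p)
    for t in ['canister','lid_inner','knob_top','lid_cover','neck_top','bur_tube_2','specimen_jar','skin_marker']:
        for r in arm.tip_of(p,t)[:3]: print(c,t,round(r['confidence'],2),np.round(r['position'],4),proj(p,np.array(r['position'])).round(0))
go(s['eef_pos'])
E
```

```text
pics
{'time': 0.0, 'joints': array([-1.30947327,  0.42672783,  0.07384715,  1.60660087, -0.03407942,
        1.11079548, -0.06709699]), 'qvel': array([-1.07566586e-03,  9.29856767e-04,  2.22207778e-03,  5.44392491e-05,
       -1.17268813e-03,  2.13443441e-03,  1.27833587e-03]), 'effort': array([ 7.18109786e-04, -9.35806561e+01,  3.66672233e+00, -4.54200804e+01,
       -4.89037496e-02,  2.01839948e-02,  1.36384560e-04]), 'eef_pos': array([0.26943822, 0.61844837, 0.22678099]), 'tcp_rot': array([-6.40784510e-01, -3.07539454e+00,  1.98472913e-03]), 'force': array([-0.9028732 , -0.21546449, -0.1234801 ]), 'moment': array([-0.00930977,  0.02588495,  0.04061765]), 'grasp_force': 0.0, 'width': 0.09393264549198757}
top canister 0.62 [ 0.5805  0.3544 -0.003 ] [250. 202.]
top lid_inner 0.61 [ 0.4577  0.2035 -0.0008] [330. 258.]
top knob_top 0.46 [0.4589 0.2079 0.0719] [329. 254.]
top lid_cover 0.68 [0.4601 0.2077 0.0137] [328. 257.]
top neck_top 0.79 [0.4576 0.1989 0.0426] [333. 256.]
top bur_tube_2 0.72 [0.4611 0.2066 0.0165] [329. 256.]
top bur_tube_2 0.58 [ 0.6668  0.2011 -0.0013] [324. 155.
[... 187 characters left out ...]
ster 0.83 [ 0.5786  0.3549 -0.0018] [313. 259.]
side lid_inner 0.65 [ 0.459   0.2006 -0.0018] [362. 210.]
side knob_top 0.46 [0.4613 0.2072 0.0683] [363. 186.]
side lid_cover 0.57 [0.4538 0.2071 0.0179] [365. 204.]
side neck_top 0.84 [0.4685 0.2041 0.0436] [359. 194.]
side bur_tube_2 0.62 [ 0.4437  0.3608 -0.0008] [381. 258.]
side bur_tube_2 0.54 [0.6668 0.2001 0.0033] [271. 212.]
side bur_tube_2 0.53 [0.4548 0.2066 0.0172] [365. 204.]
side specimen_jar 0.78 [ 0.3745  0.1055 -0.0016] [390. 185.]
side skin_marker 0.68 [0.7126 0.3665 0.0014] [244. 266.]
side skin_marker 0.24 [0.4579 0.2032 0.0687] [364. 185.]
shift [-0.0003 -0.0018  0.0034] tool y yaw deg 66.46 tool z [-1.e-04 -1.e-04 -1.e+00]
```

```bash
python3 - <<'E'
import cv2
a=cv2.imread('pics/top0.png')[110:320,200:420];cv2.imwrite('pics/a.png',cv2.resize(a,None,fx=2.8,fy=2.8))
E
```

```text
(no output)
```

View pics/a.png

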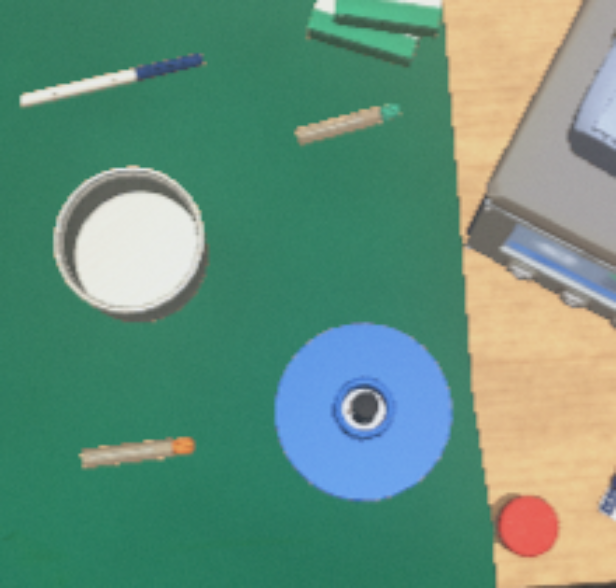

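View pics/side0.png

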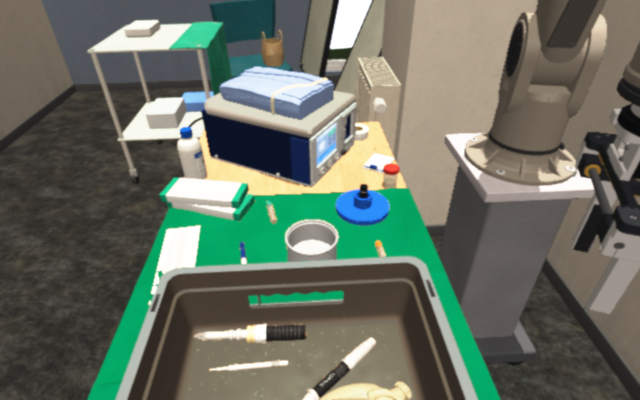

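The top crop shows the canister at about px (247,196), and the nested lids with the knob at (330,256). The orange tube runs from (229,274) to (269,269). The green tube, marker and jar stand clear of these, with the jar at (388,297). The side view confirms this and shows a tray near the tubes and a box beyond the lids.

```bash
python3 - <<'E'
from h import *
p=arm.camera('top'); f=p['frame']; hsv=cv2.cvtColor(f,cv2.COLOR_RGB2HSV)
T=np.linalg.inv(p['camera_from_world']); print('cam',T[:3,3].round(3))
def comp(m,near):
    n,l,st,c=cv2.connectedComponentsWithStats(m.astype(np.uint8)); i=min([k for k in range(1,n) if st[k,4]>15],key=lambda k:np.hypot(*(c[k]-near))); return l==i
H,S,V=[hsv[...,i].astype(int) for i in range(3)]
m=comp((H>100)&(H<118)&(S>120)&(V>120),(320,268))
def fit(m,z):
    cs,_=cv2.findContours(m.astype(np.uint8),cv2.RETR_EXTERNAL,cv2.CHAIN_APPROX_NONE); c=max(cs,key=cv2.contourArea)[:,0].astype(float)
    P=np.array([ray(p,q,z)[:2] for q in c]); (x,y),r=cv2.minEnclosingCircle(P.astype(np.float32)); A=np.c_[2*P,np.ones(len(P))]; s=np.linalg.lstsq(A,(P**2).sum(1),rcond=None)[0]
    return s[:2].round(4),np.sqrt(s[2]+s[:2]@s[:2]).round(4)
print('cover',fit(m,0.018))
k=comp((V<80),(330,256)); ys,xs=np.where(k); print('knob px',xs.mean(),ys.mean(),k.sum())
print('knob', ray(p,(xs.mean(),ys.mean()),0.06))
g=~((H>65)&(H<90)&(S>90)); 
c=comp(g,(248,196)); print('can',c.sum(),fit(c,0.06))
t=comp(g,(249,271)); ys,xs=np.where(t); P=np.array([ray(p,(x,y),0.008)[:2] for x,y in zip(xs,ys)])
mu=P.mean(0); w,v=np.linalg.eigh(np.cov(P.T)); d=v[:,1]; e=(P-mu)@d; print('tube',t.sum(),mu.round(4),np.degrees(np.arctan2(d[1],d[0])).round(1),e.min(),e.max(), (mu+d*(e.min()+e.max())/2).round(4))
for q in [(368,196),(390,222),(420,225)]: print('box',q,ray(p,q,0.).round(3),ray(p,q,0.2).round(3))
go([0.443,0.36,0.2])
E
```

```text
cam [0.383 0.237 0.923]
cover (array([0.4601, 0.2055]), np.float64(0.059))
knob px 308.1124796001632 362.9915085679315 39216
knob [0.27569541 0.25653866 0.06      ]
can 2452 (array([0.5772, 0.3524]), np.float64(0.0518))
tube 299 [0.4432 0.3608] 93.1 -0.0394690971027255 0.03924092108271982 [0.4432 0.3607]
box (368, 196) [0.576 0.119 0.   ] [0.534 0.145 0.2  ]
box (390, 222) [0.521 0.081 0.   ] [0.491 0.115 0.2  ]
box (420, 225) [0.511 0.022 0.   ] [0.483 0.069 0.2  ]
shift [-1.3119 -0.84    0.1375] tool y yaw deg 66.46 tool z [-0.  0. -1.]
```

```bash
python3 -m pendant '[{"dx":-0.16,"dy":-0.1,"dz":0.01,"rz":0.038,"grip":50},{"dx":-0.32,"dy":-0.2,"dz":0.02,"rz":0.076,"grip":50},{"dx":-0.48,"dy":-0.3,"dz":0.04,"rz":0.114,"grip":50},{"dx":-0.64,"dy":-0.41,"dz":0.06,"rz":0.152,"grip":50},{"dx":-0.8,"dy":-0.51,"dz":0.08,"rz":0.19,"grip":50}]'
python3 -c "
from h import *
go([0.4432,0.3607,0.15])"
```

```text
shift [-1.3115 -0.8364  0.3875] tool y yaw deg 66.46 tool z [-0.  0. -1.]$[0]: bad value
```

```bash
python3 -m pendant '[{"rx":0,"ry":0,"dx":-0.16,"dy":-0.1,"dz":0.01,"rz":0.038,"grip":50},{"rx":0,"ry":0,"dx":-0.32,"dy":-0.2,"dz":0.02,"rz":0.076,"grip":50},{"rx":0,"ry":0,"dx":-0.48,"dy":-0.3,"dz":0.04,"rz":0.114,"grip":50},{"rx":0,"ry":0,"dx":-0.64,"dy":-0.41,"dz":0.06,"rz":0.152,"grip":50},{"rx":0,"ry":0,"dx":-0.8,"dy":-0.51,"dz":0.08,"rz":0.19,"grip":50}]'
python3 -c "
from h import *
go([0.4432,0.3607,0.15])"
```

```text
time: 1.37
eef_pos: [0.3762, 0.4596, 0.2115]
tcp_rot: [-1.525, -2.747, -0.0]
force: [0.5, 0.5, -1.0]
width: 0.0637
grasp_force: 0.0
shift [-0.597   0.0228  0.3072] tool y yaw deg 31.92 tool z [-0.e+00  3.e-04 -1.e+00]
```

```bash
python3 -m pendant '[{"rx":0,"ry":0,"dx":-0.2,"dy":0.01,"dz":0.1,"rz":0.038,"grip":50},{"rx":0,"ry":0,"dx":-0.4,"dy":0.015,"dz":0.2,"rz":0.076,"grip":50},{"rx":0,"ry":0,"dx":-0.597,"dy":0.023,"dz":0.3,"rz":0.114,"grip":50},{"rx":0,"ry":0,"dx":-0.597,"dy":0.023,"dz":0.4,"rz":0.161,"grip":50},{"rx":0,"ry":0,"dx":-0.597,"dy":0.023,"dz":0.4,"rz":0.161,"grip":50}]'
python3 - <<'E'
from h import *
s=arm.state()
p=arm.camera('top'); save('b.png',p)
p=arm.camera('side'); save('c.png',p)
for r in arm.tip_of(p,'bur_tube_2')[:3]: print(r['confidence'],np.round(r['position'],4))
a=cv2.imread('pics/b.png')[170:350,180:330];b=cv2.imread('pics/c.png')[130:310,280:480]
cv2.imwrite('pics/d.png',cv2.resize(np.hstack([a,b]),None,fx=2.2,fy=2.2))
go([0.4432,0.3607,0.025])
E
```

```text
time: 1.78
eef_pos: [0.4436, 0.3586, 0.1282]
tcp_rot: [2.17, 2.27, -0.007]
force: [-0.5, -0.1, -0.8]
width: 0.0499
grasp_force: 0.0
0.52 [0.4408 0.3642 0.0012]
0.43 [0.6688 0.1991 0.0028]
shift [-0.0169  0.0009  0.5354] tool y yaw deg 3.51 tool z [-0.e+00  4.e-04 -1.e+00]
```

View pics/d.png

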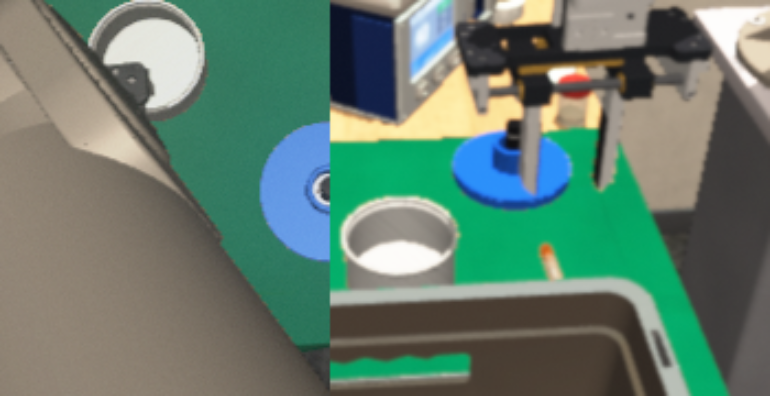

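The arm's camera views show the fingers above the tube, with the tube visible at crop (550,262), centred between the fingers in x. The lids and canister are clear of them.

```bash
python3 -m pendant '[{"rx":0,"ry":0,"dx":-0.016,"dy":0,"dz":0.15,"rz":0,"grip":40},{"rx":0,"ry":0,"dx":-0.016,"dy":0,"dz":0.3,"rz":0,"grip":40},{"rx":0,"ry":0,"dx":-0.016,"dy":0,"dz":0.42,"rz":0,"grip":40},{"rx":0,"ry":0,"dx":-0.016,"dy":0,"dz":0.5,"rz":0,"grip":40},{"rx":0,"ry":0,"dx":-0.016,"dy":0,"dz":0.53,"rz":0,"grip":40}]' 10
python3 -m pendant '[{"rx":0,"ry":0,"dx":0,"dy":0,"dz":0,"rz":0,"grip":40},{"rx":0,"ry":0,"dx":0,"dy":0,"dz":0,"rz":0,"grip":4},{"rx":0,"ry":0,"dx":0,"dy":0,"dz":0,"rz":0,"grip":4},{"rx":0,"ry":0,"dx":0,"dy":0,"dz":0,"rz":0,"grip":4},{"rx":0,"ry":0,"dx":0,"dy":0,"dz":0,"rz":0,"grip":4}]' 10
```

```text
time: 2.35
eef_pos: [0.4421, 0.361, 0.0243]
tcp_rot: [-2.15, -2.289, 0.002]
force: [-0.0, 0.2, -1.5]
width: 0.04
grasp_force: 0.0
time: 2.77
eef_pos: [0.4436, 0.3602, 0.0265]
tcp_rot: [-2.156, -2.284, -0.002]
force: [0.7, -0.1, -0.1]
width: 0.0167
grasp_force: 0.0
```

```bash
python3 -m pendant '[{"rx":0,"ry":0,"dx":0,"dy":0,"dz":0,"rz":0,"grip":4},{"rx":0,"ry":0,"dx":0,"dy":0,"dz":0,"rz":0,"grip":4},{"rx":0,"ry":0,"dx":0,"dy":0,"dz":0,"rz":0,"grip":4}]' 10
python3 -m pendant '[{"rx":0,"ry":0,"dx":0,"dy":0,"dz":-0.1,"rz":0,"grip":4},{"rx":0,"ry":0,"dx":0,"dy":0,"dz":-0.25,"rz":0,"grip":4},{"rx":0,"ry":0,"dx":0,"dy":0,"dz":-0.4,"rz":0,"grip":4},{"rx":0,"ry":0,"dx":0,"dy":0,"dz":-0.5,"rz":0,"grip":4},{"rx":0,"ry":0,"dx":0,"dy":0,"dz":-0.5,"rz":0,"grip":4}]' 10
python3 -c "
from h import *
go([0.5772,0.3524,0.12])"
```

```text
time: 3.02
eef_pos: [0.4436, 0.3601, 0.0263]
tcp_rot: [-2.157, -2.284, -0.002]
force: [-1.9, -0.7, 9.6]
width: 0.0133
grasp_force: 10.0
time: 3.43
eef_pos: [0.445, 0.361, 0.1298]
tcp_rot: [-2.157, -2.284, -0.009]
force: [0.5, 0.5, -0.0]
width: 0.0131
grasp_force: 10.0
shift [-0.0809  0.6574  0.0511] tool y yaw deg 3.27 tool z [ 0.0038  0.0046 -1.    ]
```

```bash
python3 -m pendant '[{"rx":0,"ry":0,"dx":-0.02,"dy":0.15,"dz":0,"rz":0,"grip":4},{"rx":0,"ry":0,"dx":-0.04,"dy":0.32,"dz":0,"rz":0,"grip":4},{"rx":0,"ry":0,"dx":-0.06,"dy":0.5,"dz":0,"rz":0,"grip":4},{"rx":0,"ry":0,"dx":-0.08,"dy":0.66,"dz":0,"rz":0,"grip":4},{"rx":0,"ry":0,"dx":-0.08,"dy":0.66,"dz":0,"rz":0,"grip":4}]' 10
python3 - <<'E'
from h import *
go([0.578,0.3532,0.055]); p=arm.camera('side'); save('e.png',p)
r=arm.tip_of(p,'canister');print(r[0]['position'])
cv2.imwrite('pics/e2.png',cv2.resize(p['frame'][150:300,220:420,::-1],None,fx=3,fy=3))
E
```

```text
time: 3.85
eef_pos: [0.5815, 0.3489, 0.1251]
tcp_rot: [2.159, 2.278, 0.002]
force: [-1.1, -1.8, 0.5]
width: 0.0128
grasp_force: 10.0
shift [ 0.0228 -0.0173  0.3507] tool y yaw deg 3.06 tool z [ 0.0029 -0.0011 -1.    ]
[0.5786, 0.3567, -0.0008]
```

View pics/e2.png

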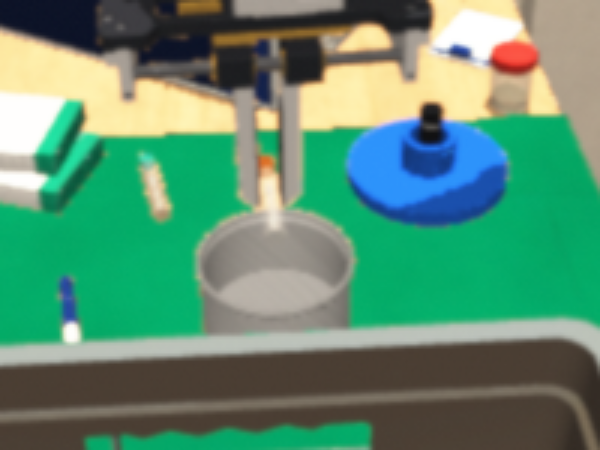

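The side view shows the tube held between the fingers at crop (270,190), just behind and above the canister mouth at (275,260). I lower it next.

```bash
python3 -m pendant '[{"rx":0,"ry":0,"dx":0.022,"dy":-0.012,"dz":0.06,"rz":0,"grip":4},{"rx":0,"ry":0,"dx":0.022,"dy":-0.012,"dz":0.16,"rz":0,"grip":4},{"rx":0,"ry":0,"dx":0.022,"dy":-0.012,"dz":0.26,"rz":0,"grip":4},{"rx":0,"ry":0,"dx":0.022,"dy":-0.012,"dz":0.34,"rz":0,"grip":4},{"rx":0,"ry":0,"dx":0.022,"dy":-0.012,"dz":0.38,"rz":0,"grip":4}]' 10
python3 -m pendant '[{"rx":0,"ry":0,"dx":0,"dy":0,"dz":0.04,"rz":0,"grip":4},{"rx":0,"ry":0,"dx":0,"dy":0,"dz":0.04,"rz":0,"grip":4},{"rx":0,"ry":0,"dx":0,"dy":0,"dz":0.04,"rz":0,"grip":30},{"rx":0,"ry":0,"dx":0,"dy":0,"dz":0.04,"rz":0,"grip":30},{"rx":0,"ry":0,"dx":0,"dy":0,"dz":0.04,"rz":0,"grip":30}]' 10
python3 -m pendant '[{"rx":0,"ry":0,"dx":0,"dy":0,"dz":0,"rz":0,"grip":30},{"rx":0,"ry":0,"dx":0,"dy":0,"dz":-0.15,"rz":0,"grip":30},{"rx":0,"ry":0,"dx":0,"dy":0,"dz":-0.32,"rz":0,"grip":40},{"rx":0,"ry":0,"dx":0,"dy":0,"dz":-0.5,"rz":0,"grip":50},{"rx":0,"ry":0,"dx":0,"dy":0,"dz":-0.65,"rz":0,"grip":60}]' 10
```

```text
time: 4.37
eef_pos: [0.5706, 0.3559, 0.0466]
tcp_rot: [-2.154, -2.285, 0.005]
force: [-0.0, 1.1, 0.5]
width: 0.0129
grasp_force: 10.0
time: 4.78
eef_pos: [0.5738, 0.3559, 0.0424]
tcp_rot: [2.157, 2.284, 0.002]
force: [0.3, 0.1, 0.3]
width: 0.0285
grasp_force: 0.0
time: 5.2
eef_pos: [0.5737, 0.3554, 0.1743]
tcp_rot: [2.157, 2.283, 0.002]
force: [0.6, 0.7, 0.7]
width: 0.0467
grasp_force: 0.0
```

```bash
cat >> h.py <<'E'
def tri(pix):
    "triangulate [(pic,uv),...] by least squares"
    A=[];b=[]
    for p,uv in pix:
        P0=ray(p,uv,0.);P1=ray(p,uv,.3);d=(P1-P0)/np.linalg.norm(P1-P0);M=np.eye(3)-np.outer(d,d);A.append(M);b.append(M@P0)
    return np.linalg.lstsq(np.vstack(A),np.hstack(b),rcond=None)[0]
def knob(p,near,rad=14,v=75):
    f=p['frame'].max(2).astype(int);yy,xx=np.mgrid[:400,:640];m=(f<v)&(np.hypot(xx-near[0],yy-near[1])<rad);return m
E
python3 - <<'E'
from h import *
t=arm.camera('top');s=arm.camera('side')
for n,p in(('t',t),('s',s)):
    for k in('knob_top','neck_top','bur_tube_2','canister'):
        print(n,k,[(round(r['confidence'],2),np.round(r['position'],4)) for r in arm.tip_of(p,k)[:3]])
m=knob(t,(330,256),12);ys,xs=np.where(m);print(len(xs),xs.mean(),ys.mean(),ray(t,(xs.mean(),ys.mean()),0.060), 'top edge extents',xs.min(),xs.max(),ys.min(),ys.max())
m=knob(s,(363,190),10);ys,xs=np.where(m);print(len(xs),xs.min(),xs.max(),ys.min(),ys.max()); print('expect',proj(s,[.46,.2055,.068]),proj(t,[.46,.2055,.068]))
a=cv2.resize(t['frame'][160:300,190:370,::-1],None,fx=2.2,fy=2.2);b=cv2.resize(s['frame'][160:300,270:410,::-1],None,fx=2.2,fy=2.2)
cv2.imwrite('pics/g.png',np.hstack([a,b]))
go([.46,.2055,.12])
E
```

```text
t knob_top [(0.35, array([0.3739, 0.0987, 0.0044]))]
t neck_top []
t bur_tube_2 [(0.55, array([ 0.6652,  0.2016, -0.0023]))]
t canister []
s knob_top [(0.64, array([0.4584, 0.2056, 0.0714]))]
s neck_top [(0.65, array([0.468 , 0.2063, 0.046 ]))]
s bur_tube_2 [(0.53, array([0.5692, 0.3556, 0.0093])), (0.45, array([0.6654, 0.2028, 0.0025]))]
s canister [(0.59, array([ 0.5758,  0.3551, -0.0024]))]<stdin>:6: RuntimeWarning: Mean of empty slice.
  ret = ret.dtype.type(ret / rcount)
Traceback (most recent call last):
ValueError: zero-size array to reduction operation minimum which has no identity
```

```bash
python3 - <<'E'
from h import *
t=arm.camera('top');t0=dict(t,frame=cv2.imread('pics/top0.png')[:,:,::-1]);s=arm.camera('side')
for p,near in((t0,(330,256)),(s,(363,190))):
    m=knob(p,near,9,70);ys,xs=np.where(m);print(len(xs),xs.mean(),ys.mean(),xs.min(),xs.max(),ys.min(),ys.max())
    e=[proj(p,np.array([.46,.2055,z])) for z in(.05,.068)];print('expect',np.round(e,1))
    if p is t0: print(ray(p,(xs.mean(),ys.mean()),.06))
go([.46,.2055,.12])
E
```

```text
7 328.14285714285717 258.85714285714283 327 330 258 260
expect [[329.7 254.8]
 [330.  253.9]]
[0.45208946 0.20925383 0.06      ]
68 363.0882352941176 191.1764705882353 360 366 185 197
expect [[363.  192.2]
 [363.4 185.5]]
shift [-0.7153 -0.6076  0.255 ] tool y yaw deg 3.28 tool z [-8.e-04 -8.e-04 -1.e+00]
```

```bash
python3 -m pendant '[{"rx":0,"ry":0,"dx":-0.14,"dy":-0.12,"dz":0.03,"rz":-0.025,"grip":60},{"rx":0,"ry":0,"dx":-0.29,"dy":-0.24,"dz":0.06,"rz":-0.05,"grip":60},{"rx":0,"ry":0,"dx":-0.44,"dy":-0.37,"dz":0.1,"rz":-0.075,"grip":60},{"rx":0,"ry":0,"dx":-0.58,"dy":-0.49,"dz":0.14,"rz":-0.095,"grip":60},{"rx":0,"ry":0,"dx":-0.715,"dy":-0.61,"dz":0.18,"rz":-0.095,"grip":60}]' 25
python3 -m pendant '[{"rx":0,"ry":0,"dx":0,"dy":0,"dz":0.02,"rz":0,"grip":60},{"rx":0,"ry":0,"dx":0,"dy":0,"dz":0.02,"rz":0,"grip":60}]' 25
python3 - <<'E'
from h import *
s=arm.camera('side');t=arm.camera('top')
for p in(s,t):
  for k in('knob_top','lid_inner'): print([(round(r['confidence'],2),np.round(r['position'],4)) for r in arm.tip_of(p,k)[:2]])
a=cv2.resize(s['frame'][100:250,280:450,::-1],None,fx=2.2,fy=2.2);b=cv2.resize(t['frame'][180:330,230:400,::-1],None,fx=2.2,fy=2.2)
cv2.imwrite('pics/g.png',np.hstack([a,b]))
go([.459,.206,.068])
E
```

```text
time: 6.22
eef_pos: [0.4584, 0.2042, 0.135]
tcp_rot: [1.788, 2.583, -0.0]
force: [1.8, -0.7, 0.1]
width: 0.0603
grasp_force: 0.0
time: 6.38
eef_pos: [0.4586, 0.2042, 0.131]
tcp_rot: [-1.795, -2.577, 0.001]
force: [0.3, 0.7, 0.8]
width: 0.06
grasp_force: 0.0
[(0.7, array([0.4587, 0.2038, 0.0683])), (0.58, array([ 0.5778,  0.3558, -0.0026]))]
[(0.45, array([ 0.4575,  0.2015, -0.0029]))]
[]
[]
shift [-1.000e-04 -7.000e-03  3.179e-01] tool y yaw deg 20.42 tool z [ 4.e-04 -0.e+00 -1.e+00]
```

View pics/g.png

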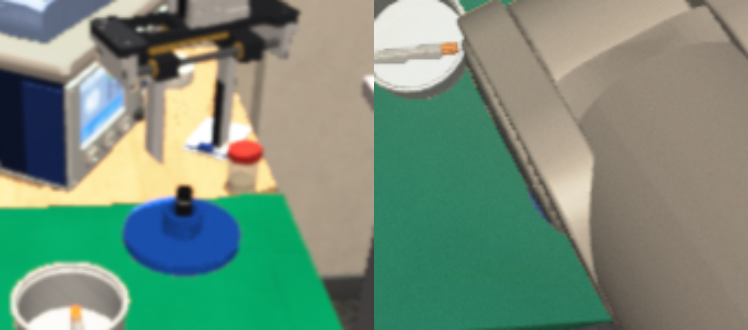

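The orange tube lies inside the canister (right panel, crop 420,50). The fingers straddle the knob (left panel, 184,195), so I descend.

```bash
python3 -m pendant '[{"rx":0,"ry":0,"dx":0,"dy":0,"dz":0.08,"rz":0,"grip":50},{"rx":0,"ry":0,"dx":0,"dy":0,"dz":0.16,"rz":0,"grip":45},{"rx":0,"ry":0,"dx":0,"dy":0,"dz":0.24,"rz":0,"grip":40},{"rx":0,"ry":0,"dx":0,"dy":0,"dz":0.29,"rz":0,"grip":40},{"rx":0,"ry":0,"dx":0,"dy":0,"dz":0.308,"rz":0,"grip":40}]' 25
python3 -m pendant '[{"rx":0,"ry":0,"dx":0,"dy":0,"dz":0,"rz":0,"grip":40},{"rx":0,"ry":0,"dx":0,"dy":0,"dz":0,"rz":0,"grip":30},{"rx":0,"ry":0,"dx":0,"dy":0,"dz":0,"rz":0,"grip":24},{"rx":0,"ry":0,"dx":0,"dy":0,"dz":0,"rz":0,"grip":20},{"rx":0,"ry":0,"dx":0,"dy":0,"dz":0,"rz":0,"grip":10}]' 25
python3 -m pendant '[{"rx":0,"ry":0,"dx":0,"dy":0,"dz":0,"rz":0,"grip":10},{"rx":0,"ry":0,"dx":0,"dy":0,"dz":0,"rz":0,"grip":10},{"rx":0,"ry":0,"dx":0,"dy":0,"dz":0,"rz":0,"grip":10}]' 25
python3 -c "
from h import *
go([.459,.206,.068])"
```

```text
time: 7.1
eef_pos: [0.4593, 0.2057, 0.0685]
tcp_rot: [-1.793, -2.579, 0.003]
force: [-0.8, -0.5, 0.0]
width: 0.0397
grasp_force: 0.0
time: 7.52
eef_pos: [0.4597, 0.2059, 0.0704]
tcp_rot: [-1.793, -2.579, -0.001]
force: [-0.2, -0.4, -3.2]
width: 0.0175
grasp_force: 25.1
time: 7.77
eef_pos: [0.4597, 0.2058, 0.0703]
tcp_rot: [-1.793, -2.579, -0.0]
force: [-3.9, -1.2, 7.3]
width: 0.0176
grasp_force: 25.0
shift [ 0.002  -0.0028  0.0113] tool y yaw deg 20.38 tool z [-1.e-04  2.e-04 -1.e+00]
```

```bash
python3 -m pendant '[{"rx":0,"ry":0,"dx":0,"dy":0,"dz":-0.03,"rz":0,"grip":10},{"rx":0,"ry":0,"dx":0,"dy":0,"dz":-0.1,"rz":0,"grip":10},{"rx":0,"ry":0,"dx":0,"dy":0,"dz":-0.22,"rz":0,"grip":10},{"rx":0,"ry":0,"dx":0,"dy":0,"dz":-0.36,"rz":0,"grip":10},{"rx":0,"ry":0,"dx":0,"dy":0,"dz":-0.5,"rz":0,"grip":10}]' 25
python3 -c "
from h import *
go([.577,.3545,.172])"
```

```text
time: 8.18
eef_pos: [0.4594, 0.2053, 0.1711]
tcp_rot: [-1.794, -2.579, 0.002]
force: [-0.2, 0.7, -3.7]
width: 0.0173
grasp_force: 25.0
shift [ 0.495   0.8109 -0.0057] tool y yaw deg 20.36 tool z [-6.e-04 -9.e-04 -1.e+00]
```

```bash
python3 -m pendant '[{"rx":0,"ry":0,"dx":0.03,"dy":0.05,"dz":0,"rz":0,"grip":10},{"rx":0,"ry":0,"dx":0.1,"dy":0.16,"dz":0,"rz":0,"grip":10},{"rx":0,"ry":0,"dx":0.19,"dy":0.31,"dz":0,"rz":0,"grip":10},{"rx":0,"ry":0,"dx":0.28,"dy":0.46,"dz":0,"rz":0,"grip":10},{"rx":0,"ry":0,"dx":0.37,"dy":0.61,"dz":0,"rz":0,"grip":10}]' 25
python3 -m pendant '[{"rx":0,"ry":0,"dx":0.07,"dy":0.12,"dz":0,"rz":0,"grip":10},{"rx":0,"ry":0,"dx":0.11,"dy":0.175,"dz":0,"rz":0,"grip":10},{"rx":0,"ry":0,"dx":0.125,"dy":0.2,"dz":0,"rz":0,"grip":10},{"rx":0,"ry":0,"dx":0.125,"dy":0.2,"dz":0,"rz":0,"grip":10},{"rx":0,"ry":0,"dx":0.125,"dy":0.2,"dz":0,"rz":0,"grip":10}]' 25
python3 - <<'E'
from h import *
s=arm.camera('side');t=arm.camera('top')
for p in(s,t):
  for k in('knob_top','lid_inner','lid_cover','neck_top','canister'): print(k,[(round(r['confidence'],2),np.round(r['position'],4)) for r in arm.tip_of(p,k)[:2]])
a=cv2.resize(s['frame'][120:290,230:410,::-1],None,fx=3,fy=3)
cv2.imwrite('pics/i.png',a);cv2.imwrite('pics/i_full.png',s['frame'][:,:,::-1])
go([.577,.3545,.172])
E
```

```text
time: 8.6
eef_pos: [0.5491, 0.3192, 0.1697]
tcp_rot: [-1.793, -2.579, -0.0]
force: [0.9, -0.3, -3.4]
width: 0.0173
grasp_force: 25.0
time: 9.02
eef_pos: [0.5767, 0.3541, 0.1694]
tcp_rot: [-1.794, -2.579, 0.002]
force: [0.2, -0.4, -2.6]
width: 0.0175
grasp_force: 25.0
knob_top [(0.49, array([0.5761, 0.3572, 0.1692]))]
lid_inner []
lid_cover [(0.71, array([0.5689, 0.353 , 0.1148]))]
neck_top [(0.96, array([0.5797, 0.3501, 0.1453]))]
canister [(0.57, array([0.5786, 0.3578, 0.0006]))]
knob_top []
lid_inner []
lid_cover []
neck_top []
canister []
shift [-0.0021 -0.0012 -0.0104] tool y yaw deg 20.38 tool z [-0.  0. -1.]
```

View pics/i.png

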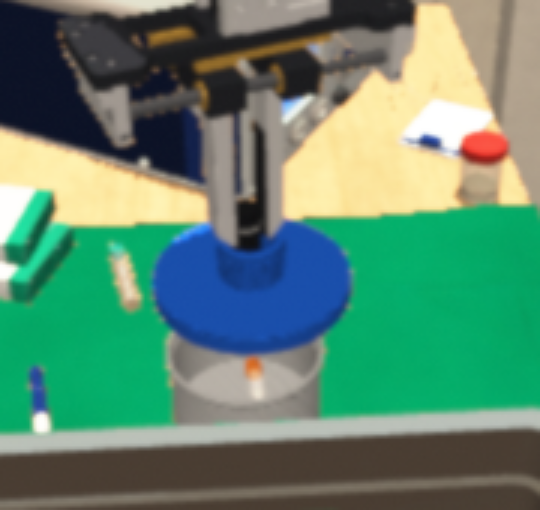

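The nested lids hang level above the canister: knob at crop (249,215), cover spanning 153–351 and canister rim 168–325. I check the centring numerically.

```bash
python3 - <<'E'
from h import *
s=arm.camera('side')
for X in([.577,.3545,.06],[.577,.3545,.112],[.587,.3545,.06],[.577,.3645,.06],[.577,.3545,.165]): print(X,proj(s,X).round(2))
f=cv2.imread('pics/i_full.png'); e=cv2.imread('pics/e.png')
def lines(f,rows,lo,hi,green):
    hsv=cv2.cvtColor(f,cv2.COLOR_BGR2HSV).astype(int)
    for v in rows:
        g=(hsv[v,lo:hi,0]>65)&(hsv[v,lo:hi,0]<90)&(hsv[v,lo:hi,1]>120); x=np.where(~g)[0]+lo; print(v,x.min(),x.max(),(x.min()+x.max())/2)
lines(e,range(228,258,4),278,348,1); print(); lines(f,range(206,230,3),275,352,1); lines(f,range(242,258,4),275,352,1)
E
```

```text
[0.577, 0.3545, 0.06] [312.97 235.5 ]
[0.577, 0.3545, 0.112] [312.32 213.65]
[0.587, 0.3545, 0.06] [307.66 235.75]
[0.577, 0.3645, 0.06] [313.2  239.03]
[0.577, 0.3545, 0.165] [311.6  189.38]
228 288 334 311.0
232 286 337 311.5
236 285 338 311.5
240 285 337 311.0
244 286 336 311.0
248 287 336 311.5
252 288 336 312.0
256 288 336 312.0

206 282 345 313.5
209 281 346 313.5
212 281 346 313.5
215 275 346 310.5
218 275 346 310.5
221 275 345 310.0
224 283 343 313.0
227 285 341 313.0
242 285 337 311.0
246 286 336 311.0
250 288 336 312.0
254 288 336 312.0
```

```bash
python3 - <<'E'
from h import *
from scipy.optimize import least_squares
t=arm.camera('top'); f=cv2.imread('pics/top0.png')
h=cv2.cvtColor(f,cv2.COLOR_BGR2HSV).astype(int)
def far(m,near,z,r):
    n,l,st,c=cv2.connectedComponentsWithStats(m.astype(np.uint8)); i=min([k for k in range(1,n) if st[k,4]>500],key=lambda k:np.hypot(*(c[k]-near)))
    cs,_=cv2.findContours((l==i).astype(np.uint8),0,1); c=max(cs,key=cv2.contourArea)[:,0].astype(float)
    P=np.array([ray(t,q,z)[:2] for q in c]); c0=P.mean(0); d=c0-np.array([.383,.237]); d/=np.linalg.norm(d)
    Q=P[(P-c0)@d>-.01] if z>.05 else P
    a=least_squares(lambda x:np.hypot(*(Q-x[:2]).T)-x[2],[*c0,r],loss='soft_l1',f_scale=.001).x
    b=least_squares(lambda x:np.hypot(*(Q-x[:2]).T)-r,c0,loss='soft_l1',f_scale=.001).x
    print(a.round(4),b.round(4))
g=~((h[...,0]>65)&(h[...,0]<90)&(h[...,1]>90))
far(g,(248,196),.06,.0495); 
s=arm.camera('side');F=s['frame'].max(2);ys,xs=np.where(F[182:203,300:325]<60);print('knob u',xs.mean()+300,xs.min()+300,xs.max()+300,ys.min()+182,ys.max()+182)
for v in range(184,202,3): print(v,F[v,302:324])
E
```

```text
[0.5798 0.3543 0.05  ] [0.5804 0.3546]
knob u 313.1984126984127 309 317 182 202
184 [155 160 160 160 156 135 103  91 109 145 157 150 119  58  24  38  84 132
 156 160 161 170]
187 [151 159 160 161 156 132  92  68  59  47  51  73  74  40  22  39  84 132
 155 160 161 171]
190 [147 158 160 161 154 131  82  36  21  21  20  20  20  19  20  36  80 129
 155 160 161 172]
193 [140 155 160 160 157 141  99  45  19  18  18  18  19  22  30  41  72 121
 153 160 158 149]
196 [144 159 160 160 157 143 112  81  76  81  77  72  77  77  56  41  69 119
 148 149 159 166]
199 [156 154 149 155 159 152 119  57  22  20  20  19  18  31  66  97 112 123
 129 141 159 164]
```

```bash
python3 -m pendant '[{"rx":0,"ry":0,"dx":-0.006,"dy":0.017,"dz":0.04,"rz":0,"grip":10},{"rx":0,"ry":0,"dx":-0.006,"dy":0.017,"dz":0.1,"rz":0,"grip":10},{"rx":0,"ry":0,"dx":-0.006,"dy":0.017,"dz":0.15,"rz":0,"grip":10},{"rx":0,"ry":0,"dx":-0.006,"dy":0.017,"dz":0.175,"rz":0,"grip":10},{"rx":0,"ry":0,"dx":-0.006,"dy":0.017,"dz":0.18,"rz":0,"grip":10}]' 25
python3 -m pendant '[{"rx":0,"ry":0,"dx":0,"dy":0,"dz":0.01,"rz":0,"grip":10},{"rx":0,"ry":0,"dx":0,"dy":0,"dz":0.02,"rz":0,"grip":10},{"rx":0,"ry":0,"dx":0,"dy":0,"dz":0.03,"rz":0,"grip":10},{"rx":0,"ry":0,"dx":0,"dy":0,"dz":0.03,"rz":0,"grip":10},{"rx":0,"ry":0,"dx":0,"dy":0,"dz":0.03,"rz":0,"grip":10}]' 25
```

```text
time: 10.18
eef_pos: [0.5799, 0.3545, 0.1318]
tcp_rot: [-1.793, -2.579, 0.004]
force: [0.2, -0.5, -2.8]
width: 0.0173
grasp_force: 25.0
time: 10.6
eef_pos: [0.5808, 0.3551, 0.128]
tcp_rot: [1.793, 2.579, 0.0]
force: [0.9, -0.1, -3.0]
width: 0.0173
grasp_force: 25.0
```

```bash
python3 -c "
from h import *
s=arm.state();print(s['force'],s['moment'],s['eef_pos'])"
```

```text
[ 0.86462402 -0.07938076 -2.9695703 ] [-0.08172763  0.01519883 -0.00759708] [0.58077588 0.35507525 0.1280192 ]
```

```bash
python3 -m pendant '[{"rx":0,"ry":0,"dx":0,"dy":0,"dz":0.005,"rz":0,"grip":10},{"rx":0,"ry":0,"dx":0,"dy":0,"dz":0.01,"rz":0,"grip":10},{"rx":0,"ry":0,"dx":0,"dy":0,"dz":0.015,"rz":0,"grip":10},{"rx":0,"ry":0,"dx":0,"dy":0,"dz":0.015,"rz":0,"grip":10}]' 25
python3 -m pendant '[{"rx":0,"ry":0,"dx":0,"dy":0,"dz":0.005,"rz":0,"grip":10},{"rx":0,"ry":0,"dx":0,"dy":0,"dz":0.01,"rz":0,"grip":10},{"rx":0,"ry":0,"dx":0,"dy":0,"dz":0.01,"rz":0,"grip":10}]' 25
```

```text
time: 10.93
eef_pos: [0.5806, 0.355, 0.1246]
tcp_rot: [-1.793, -2.579, 0.0]
force: [0.2, -0.6, -4.1]
width: 0.0176
grasp_force: 25.0
time: 11.18
eef_pos: [0.5806, 0.355, 0.1226]
tcp_rot: [-1.793, -2.579, 0.001]
force: [-0.0, 0.9, -3.6]
width: 0.0175
grasp_force: 25.0
```

```bash
python3 -m pendant '[{"rx":0,"ry":0,"dx":0,"dy":0,"dz":0.005,"rz":0,"grip":10},{"rx":0,"ry":0,"dx":0,"dy":0,"dz":0.01,"rz":0,"grip":10},{"rx":0,"ry":0,"dx":0,"dy":0,"dz":0.01,"rz":0,"grip":10}]' 25
python3 -m pendant '[{"rx":0,"ry":0,"dx":0,"dy":0,"dz":0.003,"rz":0,"grip":10},{"rx":0,"ry":0,"dx":0,"dy":0,"dz":0.005,"rz":0,"grip":10},{"rx":0,"ry":0,"dx":0,"dy":0,"dz":0.005,"rz":0,"grip":10}]' 25
```

```text
time: 11.43
eef_pos: [0.5805, 0.3551, 0.1207]
tcp_rot: [-1.793, -2.579, 0.0]
force: [-1.0, -0.3, -2.1]
width: 0.0172
grasp_force: 25.0
time: 11.68
eef_pos: [0.5806, 0.3551, 0.1204]
tcp_rot: [-1.793, -2.579, 0.0]
force: [-5.6, -1.8, 5.5]
width: 0.0174
grasp_force: 25.0
```

```bash
python3 -m pendant '[{"rx":0,"ry":0,"dx":0,"dy":0,"dz":0,"rz":0,"grip":24},{"rx":0,"ry":0,"dx":0,"dy":0,"dz":0,"rz":0,"grip":40},{"rx":0,"ry":0,"dx":0,"dy":0,"dz":0,"rz":0,"grip":60},{"rx":0,"ry":0,"dx":0,"dy":0,"dz":0,"rz":0,"grip":70},{"rx":0,"ry":0,"dx":0,"dy":0,"dz":0,"rz":0,"grip":75}]' 10
python3 -m pendant '[{"rx":0,"ry":0,"dx":0,"dy":0,"dz":-0.1,"rz":0,"grip":75},{"rx":0,"ry":0,"dx":0,"dy":0,"dz":-0.2,"rz":0,"grip":75},{"rx":0,"ry":0,"dx":0,"dy":0,"dz":-0.3,"rz":0,"grip":75},{"rx":0,"ry":0,"dx":0,"dy":0,"dz":-0.3,"rz":0,"grip":75}]' 10
python3 - <<'E'
from h import *
s=arm.camera('side');t=arm.camera('top')
for p in(s,t):
  for k in('knob_top','lid_inner','lid_cover','neck_top','canister'): print(k,[(round(r['confidence'],2),np.round(r['position'],4)) for r in arm.tip_of(p,k)[:2]])
a=cv2.resize(s['frame'][140:290,240:390,::-1],None,fx=4,fy=4)
cv2.imwrite('pics/j.png',a)
for X in([.5805,.355,.118],[.5805,.355,.094],[.5805,.355,.068]): print((proj(s,X)-[240,140])*4)
go([.5805,.355,.12])
E
```

```text
time: 12.1
eef_pos: [0.5809, 0.355, 0.1199]
tcp_rot: [1.793, 2.579, 0.0]
force: [0.1, 0.6, -1.2]
width: 0.0474
grasp_force: 0.0
time: 12.43
eef_pos: [0.5824, 0.3558, 0.1838]
tcp_rot: [1.793, 2.578, 0.007]
force: [1.0, 0.5, 0.3]
width: 0.0732
grasp_force: 0.0
knob_top [(0.49, array([0.5816, 0.354 , 0.1183]))]
lid_inner [(0.58, array([0.6645, 0.2011, 0.004 ]))]
lid_cover [(0.56, array([0.5722, 0.353 , 0.0661]))]
neck_top [(0.92, array([0.5848, 0.3522, 0.0958]))]
canister [(0.58, array([ 5.774e-01,  3.550e-01, -3.000e-04]))]
knob_top []
lid_inner []
lid_cover []
neck_top []
canister []
[281.21197564 285.0434035 ]
[282.59870066 326.70882462]
[284.04199208 370.07383495]
shift [ 0.0003 -0.0006  0.298 ] tool y yaw deg 20.38 tool z [-3.e-04 -3.e-04 -1.e+00]
```

View pics/j.png

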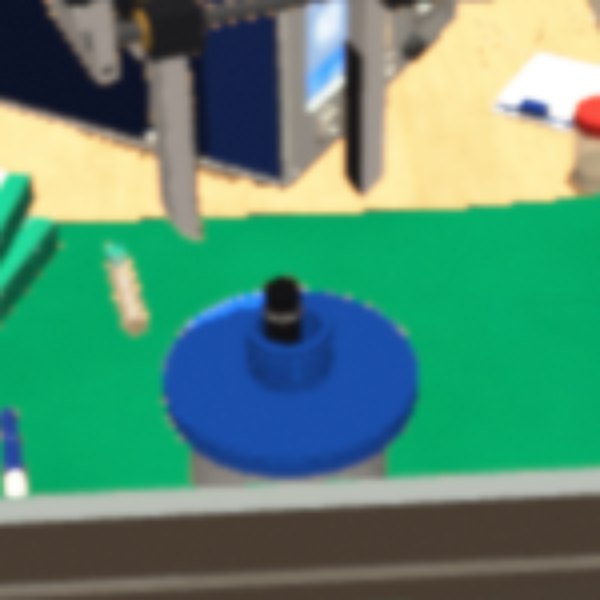

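Seated: the knob is at crop (283,285) as predicted. The neck centre is near column 290, so the cover sits about 3 mm off centre. I fit its outline.

```bash
python3 - <<'E'
from h import *
from scipy.optimize import least_squares
s=arm.camera('side'); h=cv2.cvtColor(s['frame'],cv2.COLOR_RGB2HSV).astype(int)
m=((h[...,0]>100)&(h[...,0]<122)&(h[...,1]>130)).astype(np.uint8); m[:205]=0;m[:,:275]=0;m[:,350:]=0; m=cv2.morphologyEx(m,cv2.MORPH_OPEN,np.ones((3,3)))
cs,_=cv2.findContours(m,0,1);c=max(cs,key=cv2.contourArea)[:,0].astype(float); print(len(c),c.min(0),c.max(0))
a=np.linspace(0,2*np.pi,120)
def sil(x,y):
    P=[proj(s,np.array([x+.0605*np.cos(q),y+.0605*np.sin(q),z])) for z in(.068,.054) for q in a]; return cv2.convexHull(np.array(P,np.float32))
def f(v): H=sil(*v[:2]); return [cv2.pointPolygonTest(H,(float(q[0]),float(q[1])),True)-.5 for q in c]
r=least_squares(f,[.58,.355],loss='soft_l1',f_scale=.5,diff_step=1e-3); print(r.x,np.abs(r.fun).mean())
k=s['frame'].max(2)[208:224,300:322]; ys,xs=np.where(k<60); print('knob u',xs.mean()+300,ys.min()+208, proj(s,[.5805,.355,.11]),ys.mean()+208)
E
```

```text
180 [281. 213.] [343. 258.]
[0.57834968 0.35114638] 1.8298826718045913
knob u 310.23333333333335 210 [310.42005602 214.77808913] 216.5
```

```bash
python3 -m pendant '[{"rx":0,"ry":0,"dx":-0.01,"dy":-0.016,"dz":0.1,"rz":0,"grip":75},{"rx":0,"ry":0,"dx":-0.01,"dy":-0.016,"dz":0.2,"rz":0,"grip":75},{"rx":0,"ry":0,"dx":-0.01,"dy":-0.016,"dz":0.3,"rz":0,"grip":75},{"rx":0,"ry":0,"dx":-0.01,"dy":-0.016,"dz":0.38,"rz":0,"grip":75},{"rx":0,"ry":0,"dx":-0.01,"dy":-0.016,"dz":0.42,"rz":0,"grip":75}]' 20
python3 -m pendant '[{"rx":0,"ry":0,"dx":0,"dy":0,"dz":0,"rz":0,"grip":75},{"rx":0,"ry":0,"dx":0,"dy":0,"dz":0,"rz":0,"grip":70},{"rx":0,"ry":0,"dx":0,"dy":0,"dz":0,"rz":0,"grip":60}]' 20
python3 -c "
from h import *
go([.5785,.352,.0935])"
```

```text
time: 13.5
eef_pos: [0.5776, 0.3516, 0.0937]
tcp_rot: [-1.793, -2.579, 0.004]
force: [-0.8, -0.3, 0.4]
width: 0.0748
grasp_force: 0.0
time: 13.75
eef_pos: [0.579, 0.3524, 0.097]
tcp_rot: [1.793, 2.579, 0.002]
force: [1.1, -0.5, -0.6]
width: 0.0664
grasp_force: 0.0
shift [-0.0008 -0.003   0.0174] tool y yaw deg 20.38 tool z [ 1.1e-03  8.0e-04 -1.0e+00]
```

```bash
python3 -m pendant '[{"rx":0,"ry":0,"dx":0,"dy":0,"dz":0.01,"rz":0,"grip":52},{"rx":0,"ry":0,"dx":0,"dy":0,"dz":0.01,"rz":0,"grip":49},{"rx":0,"ry":0,"dx":0,"dy":0,"dz":0.01,"rz":0,"grip":47},{"rx":0,"ry":0,"dx":0,"dy":0,"dz":0.01,"rz":0,"grip":45},{"rx":0,"ry":0,"dx":0,"dy":0,"dz":0.01,"rz":0,"grip":43}]' 20
python3 -m pendant '[{"rx":0,"ry":0,"dx":0,"dy":0,"dz":0,"rz":0,"grip":41},{"rx":0,"ry":0,"dx":0,"dy":0,"dz":0,"rz":0,"grip":40},{"rx":0,"ry":0,"dx":0,"dy":0,"dz":0,"rz":0,"grip":36},{"rx":0,"ry":0,"dx":0,"dy":0,"dz":0,"rz":0,"grip":32},{"rx":0,"ry":0,"dx":0,"dy":0,"dz":0,"rz":0,"grip":32}]' 20
python3 -c "
from h import *
s=arm.camera('side');cv2.imwrite('pics/k.png',cv2.resize(s['frame'][140:290,240:390,::-1],None,fx=4,fy=4))"
```

```text
time: 14.17
eef_pos: [0.5785, 0.3521, 0.0941]
tcp_rot: [1.793, 2.579, 0.0]
force: [-1.1, 0.0, 0.2]
width: 0.0436
grasp_force: 0.0
time: 14.58
eef_pos: [0.5782, 0.352, 0.0939]
tcp_rot: [-1.793, -2.579, 0.001]
force: [-2.7, -1.5, 2.5]
width: 0.0394
grasp_force: 20.0
```

View pics/k.png

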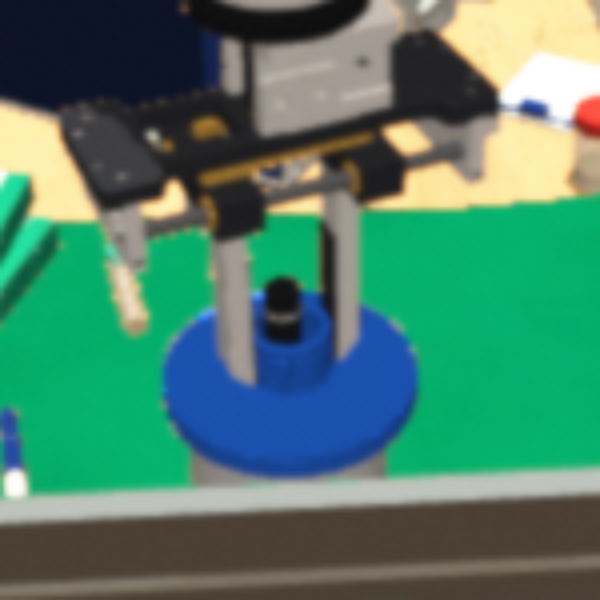

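The fingers grip the neck with the knob upright inside it (crop 283,310), and the cover is level. I lift slowly.

```bash
python3 -m pendant '[{"rx":0,"ry":0,"dx":0,"dy":0,"dz":-0.01,"rz":0,"grip":32},{"rx":0,"ry":0,"dx":0,"dy":0,"dz":-0.02,"rz":0,"grip":32},{"rx":0,"ry":0,"dx":0,"dy":0,"dz":-0.03,"rz":0,"grip":32},{"rx":0,"ry":0,"dx":0,"dy":0,"dz":-0.04,"rz":0,"grip":32},{"rx":0,"ry":0,"dx":0,"dy":0,"dz":-0.04,"rz":0,"grip":32}]' 25
python3 -m pendant '[{"rx":0,"ry":0,"dx":0,"dy":0,"dz":-0.02,"rz":0,"grip":32},{"rx":0,"ry":0,"dx":0,"dy":0,"dz":-0.05,"rz":0,"grip":32},{"rx":0,"ry":0,"dx":0,"dy":0,"dz":-0.08,"rz":0,"grip":32},{"rx":0,"ry":0,"dx":0,"dy":0,"dz":-0.11,"rz":0,"grip":32},{"rx":0,"ry":0,"dx":0,"dy":0,"dz":-0.14,"rz":0,"grip":32}]' 25
```

```text
time: 15.05
eef_pos: [0.5787, 0.3522, 0.1024]
tcp_rot: [1.793, 2.579, 0.001]
force: [-0.4, 0.1, -0.4]
width: 0.0395
grasp_force: 25.0
time: 15.47
eef_pos: [0.5786, 0.3521, 0.1308]
tcp_rot: [1.793, 2.579, 0.001]
force: [-0.9, -0.3, -0.8]
width: 0.0395
grasp_force: 25.0
```

```bash
python3 -m pendant '[{"rx":0,"ry":0,"dx":0,"dy":0,"dz":-0.04,"rz":0,"grip":32},{"rx":0,"ry":0,"dx":0,"dy":0,"dz":-0.09,"rz":0,"grip":32},{"rx":0,"ry":0,"dx":0,"dy":0,"dz":-0.15,"rz":0,"grip":32},{"rx":0,"ry":0,"dx":0,"dy":0,"dz":-0.22,"rz":0,"grip":32},{"rx":0,"ry":0,"dx":0,"dy":0,"dz":-0.3,"rz":0,"grip":32}]' 25
python3 -m pendant '[{"rx":0,"ry":0,"dx":0,"dy":0,"dz":-0.08,"rz":0,"grip":32},{"rx":0,"ry":0,"dx":0,"dy":0,"dz":-0.15,"rz":0,"grip":32},{"rx":0,"ry":0,"dx":0,"dy":0,"dz":-0.21,"rz":0,"grip":32},{"rx":0,"ry":0,"dx":0,"dy":0,"dz":-0.25,"rz":0,"grip":32},{"rx":0,"ry":0,"dx":0,"dy":0,"dz":-0.27,"rz":0,"grip":32}]' 25
python3 -m pendant '[{"rx":0,"ry":0,"dx":0,"dy":0,"dz":0,"rz":0,"grip":32},{"rx":0,"ry":0,"dx":0,"dy":0,"dz":0,"rz":0,"grip":32},{"rx":0,"ry":0,"dx":0,"dy":0,"dz":0,"rz":0,"grip":32},{"rx":0,"ry":0,"dx":0,"dy":0,"dz":0,"rz":0,"grip":32},{"rx":0,"ry":0,"dx":0,"dy":0,"dz":0,"rz":0,"grip":32}]' 25
python3 - <<'E'
from h import *
s=arm.camera('side')
for k in('knob_top','lid_inner','lid_cover','neck_top','canister'): print(k,[(round(r['confidence'],2),np.round(r['position'],4)) for r in arm.tip_of(s,k)[:2]])
cv2.imwrite('pics/l.png',cv2.resize(s['frame'][110:290,230:400,::-1],None,fx=3.3,fy=3.3))
E
```

```text
time: 15.88
eef_pos: [0.5783, 0.352, 0.1912]
tcp_rot: [-1.793, -2.579, 0.0]
force: [0.6, 0.4, -1.4]
width: 0.0393
grasp_force: 25.0
time: 16.3
eef_pos: [0.5788, 0.3522, 0.2456]
tcp_rot: [1.793, 2.579, 0.002]
force: [-0.3, 0.2, -1.8]
width: 0.039
grasp_force: 25.0
time: 16.72
eef_pos: [0.5782, 0.3519, 0.2432]
tcp_rot: [-1.793, -2.579, 0.002]
force: [-0.6, 0.4, -1.7]
width: 0.0391
grasp_force: 25.0
knob_top [(0.67, array([0.579 , 0.3532, 0.1185]))]
lid_inner [(0.73, array([0.5796, 0.3537, 0.0481]))]
lid_cover [(0.6, array([0.5735, 0.352 , 0.2153]))]
neck_top [(0.77, array([0.5854, 0.3548, 0.2451]))]
canister [(0.74, array([ 0.5801,  0.3538, -0.0021]))]
```

View pics/l.png

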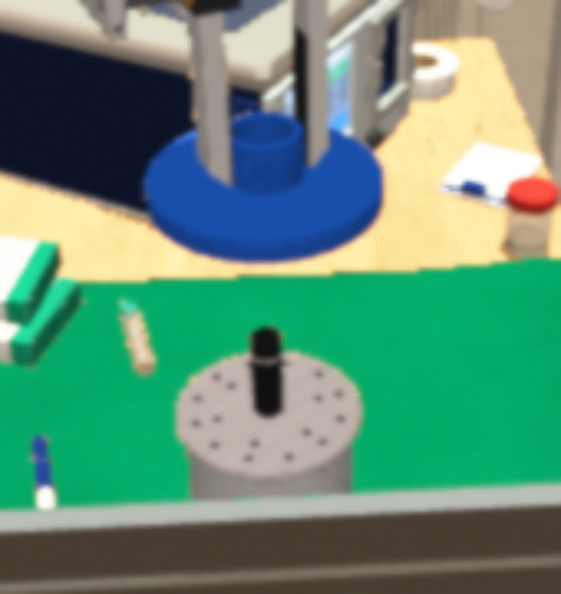

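The cover is held level about 15 cm up (crop 265,185). The inner lid is seated flat on the canister (268,412), and the bystanders have not moved.

```bash
python3 -c "
from workcell import arm
print(arm.hand_in())"
```

```text
the job is handed in; nothing more can be done
None
```

The job is done and handed in at about 17 s: the orange tube is in the canister, the inner lid is seated on it, and the arm is holding the blue cover level about 15 cm up. In the last picture the canister, jar, marker and green tube were where they started.

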